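# Find the weak spring clip by tugging its earring card

## Robot

A 6-joint arm with a two-finger parallel gripper is mounted at the origin on the work surface. World frame = base frame: x ahead of the robot, y to its left, z up, the work surface at z = 0. Lengths are in mm, angles in rad, forces in N, time in s.
With the tool pointing down it reaches from about 350 to 950 mm from the base axis. Payload 17.4 kg.
Tool frame: the origin (TCP) lies on the front face of the gripper's body, between the roots of the fingers; the fingertips stand 84 mm ahead of it and the grasp point (between the pads) lies 65 mm ahead of it; z points along the fingers, y is the line along which they close (so a half turn about z gives the same grasp; the last joint's range is limited). The gripper opens to 93 mm and grips with 3 to 60 N. Pads are 15 mm wide; open, the fingers measure 128 mm over their backs; the gripper's body (75 mm by 188 mm) begins 65 mm behind the grasp point.
Start: joints at [-1.168, 0.116, 1.442, -0, 1.584, -0.038], TCP at [287.99, -610.488, 302.746] pointing down, gripper open.
Joint ranges: [-2.83, 2.83], [-0.83, 2.19], [0.07, 2.5], [-1.14, 4.28], [0.01, 3], [-2.97, 2.97]. Speed limits (rad/s): [1.89, 1.89, 2.22, 3.14, 3.14, 3.14].

## Interface

Orientations are given as a rotation vector (axis times angle).
In Python, from cell import bot, solve_ik, eyes gives the robot as it stands. Calls block until the motion is done:
- bot.move_ptp(position, orientation): joint-space move of the TCP to a pose.
- bot.move_l(position, orientation=None, feed=150): straight line of the TCP; orientation=None keeps the orientation; feed is the mean speed in mm/s.
- bot.move_joints(angles): joint-space move.
- bot.gripper_to(opening, effort=None): finger opening in mm; effort is the grip in N (None keeps the last); returns when the fingers have stopped.
- bot.pause(seconds).
- solve_ik(position, orientation): joint angles nearest the present ones, or None.
- eyes.read_camera(name): name is "scene" or "top" or "wrist"; returns a dict with "img" (480x640x3 uint8, red, green, blue), "fov_y" (degrees; the focal length in pixels is half the picture's height over the tangent of half this angle, whatever the lens; pixels are square), "cx", "cy" (the principal point, pixels), "R" (3x3) and "t" (3): a world point X has camera coordinates R X + t. Camera axes: x right, y down, z forward; pixel columns grow to the right and rows downward; lengths in mm; the calibration is good to about 2 mm. A picture is of the moment at which its call begins. There is no depth.
A pose or a line that the arm cannot do raises bot.MotionError and nothing moves.
- bot.job_done(): hands the job in; it is judged then, once.
Readings, each from a call of its own:
- bot.read_time(): time.
- bot.read_q(): joint angles.
- bot.read_joint_velocities(): joint speeds.
- bot.read_effort(): joint torques, N m.
- bot.read_position(): TCP position.
- bot.read_ee_rot(): TCP orientation.
- bot.read_force(): force on the tool from outside, world axes, zero at the start.
- bot.read_moment(): the same for the moment, N m.
- bot.read_opening(): finger opening in mm.
- bot.read_gripper_force(): force on a finger pad.
Only numpy, scipy, OpenCV 4.12 (cv2) and the standard library are available. Lean on these libraries where they do the work, as an engineer would, in place of code of your own. Each camera call takes 0.05 s, during which the arm holds its last target. There are 200 camera calls.

## Task

One of the three spring clips on the pegs of the pine stand has lost its grip: find it by taking the earring card in a clip by its edges and tugging it gently straight out - a sound clip holds its card against a 7 N tug, the weak one lets the card slide out at less than 5 N - and never pull at a card, or press its clip against the stand, with more than 15 N. With its clip still on the peg, draw the weak clip's card right out and lay it flat in the free half of the grey tray, then lift that clip off its peg and set it in the middle of the white egg dish. Leave the two sound clips on their pegs with their cards fully home, and do not disturb the other things.

Things in the scene. Friction and masses are not known exactly. Their poses are not given: they have to be found in the camera images.
- stand: Fixed pine block, 280 mm wide (y), 30 mm high, from x -35 to +45 mm of its origin (underside), with three upright chrome pegs 7 mm thick, 26 mm tall above the block, at x +30 mm, y -95, 0 and +95 mm. Its x axis points from the cards towards the pegs.
- clip_a_mid (a point): One of three like chrome spring clips, 36 mm wide (y), flat underside on the stand; mouth 36 mm to -x, eye (bore 11 mm) over a peg at x +33.5 mm: it slides 2 mm on the peg, lifts straight off. Point: midway between its upright side ears, 9 mm above the underside. Grip it across the ears: 36 mm over them, x -10 to +12 mm, z -6 to +9 mm. Lever's top: 19 mm up, x +16 mm. 60 to 90 g.
- card_a_mid (a point): Centre of the card in clip a: stiff white acrylic, 75 (x) by 40 (y) by 5 mm, 22 g, two studs 7 mm high at its middle. Fully home: 18 mm of its +x end in the jaws, centre 55.5 mm to -x of the clip's point, level with it, 38.5 mm above the table; the rest juts out past the stand with 36 mm of air below. It comes out along its own -x: free after 18 mm.
- clip_b_mid (a point): One of three like chrome spring clips, 36 mm wide (y), flat underside on the stand; mouth 36 mm to -x, eye (bore 11 mm) over a peg at x +33.5 mm: it slides 2 mm on the peg, lifts straight off. Point: midway between its upright side ears, 9 mm above the underside. Grip it across the ears: 36 mm over them, x -10 to +12 mm, z -6 to +9 mm. Lever's top: 19 mm up, x +16 mm. 60 to 90 g.
- card_b_mid (a point): Centre of the card in clip b: stiff white acrylic, 75 (x) by 40 (y) by 5 mm, 22 g, two studs 7 mm high at its middle. Fully home: 18 mm of its +x end in the jaws, centre 55.5 mm to -x of the clip's point, level with it, 38.5 mm above the table; the rest juts out past the stand with 36 mm of air below. It comes out along its own -x: free after 18 mm.
- clip_c_mid (a point): One of three like chrome spring clips, 36 mm wide (y), flat underside on the stand; mouth 36 mm to -x, eye (bore 11 mm) over a peg at x +33.5 mm: it slides 2 mm on the peg, lifts straight off. Point: midway between its upright side ears, 9 mm above the underside. Grip it across the ears: 36 mm over them, x -10 to +12 mm, z -6 to +9 mm. Lever's top: 19 mm up, x +16 mm. 60 to 90 g.
- card_c_mid (a point): Centre of the card in clip c: stiff white acrylic, 75 (x) by 40 (y) by 5 mm, 22 g, two studs 7 mm high at its middle. Fully home: 18 mm of its +x end in the jaws, centre 55.5 mm to -x of the clip's point, level with it, 38.5 mm above the table; the rest juts out past the stand with 36 mm of air below. It comes out along its own -x: free after 18 mm.
- tray: Fixed grey resin tray, open, 200 mm (its x) by 150 mm (its y), walls 5 mm thick and 18 mm high, floor 5 mm thick. Origin: underside, centre. The watch and the hair slide lie in the half towards its -x; the half towards +x (from x = -25 to +95 mm) is free.
- dish: Fixed white ceramic egg-shaped trinket dish, 148 mm long (its x, blunter end to -x) by about 118 mm wide, rim 26 mm high; flat floor about 86 by 78 mm, 5 mm above the table. Origin: underside, centre.
- watch: Watch with a silicone strap laid out straight, 110 mm long (its y), 22 mm wide, 12 mm high, in the tray. Origin: underside. Leave alone.
- hair_slide: Metal hair slide, 72 mm long (its y), 16 mm wide, 8 mm high, in the tray. Origin: underside. Leave alone.
- blue_bottle: Blue glass bottle, 62 mm across, 141 mm high, behind the stand. Origin: underside. Leave alone.
- cream_jar: Cream jar, 60 mm across, 45 mm high, behind the stand. Origin: underside. Leave alone.
- lipstick: Lipstick standing on end, 20 mm across, 72 mm high, behind the stand. Origin: underside. Leave alone.
- ring_box: Ring box, 55 mm square, 42 mm high, behind the stand. Origin: underside. Leave alone.
Not all that is in view belongs to the job. What is shaped like the part that bears clip_b_mid but orange or red is not meant.

How it is judged:
By the outcome, as a careful person would: the job done as asked, in the order asked, and still so for the second after the job is handed in, with the robot touching nothing.
It also fails if it takes over 72 s, if anything falls off the work surface, if the arm or the gripper's body presses on something with over 40 N, if the wrist force passes 120 N, or if a joint passes its speed limit or range.

## Working session

There is one attempt and no reset: what is moved stays moved. The work goes in short steps, each a Python script; the robot and the scene stay as the last script left them, time stands still between calls to the robot, and variables do not carry over. Pictures are saved under pics/ and viewed, at most 10 in all, crops included, and the job is handed in when it is done.

```bash
ls; mkdir -p pics; python3 - <<'E'
from cell import bot, eyes
import cv2,numpy as np
for n in("scene","top"):
    c=eyes.read_camera(n); cv2.imwrite(f"pics/{n}0.png",c["img"][:,:,::-1]); print(n,c["fov_y"],c["cx"],c["cy"],np.round(c["R"],4).tolist(),np.round(c["t"],1))
print(bot.read_time(),bot.read_ee_rot())
E
```

```text
pics
scene 54.44885724462118 318.3949693653661 245.6721338259697 [[0.7819, 0.6232, -0.0139], [0.478, -0.6137, -0.6284], [-0.4001, 0.4847, -0.7778]] [-448.5 -227.5 1110.4]
top 52.68138511097261 319.8510027072314 238.05691805440128 [[-0.0063, -1.0, -0.0056], [-0.9928, 0.0069, -0.1199], [0.12, 0.0048, -0.9928]] [  19.6  580.4 1111.9]
0.1 [-3.06456867e+00 -6.86519711e-01  3.21222751e-04]
```

View pics/top0.png

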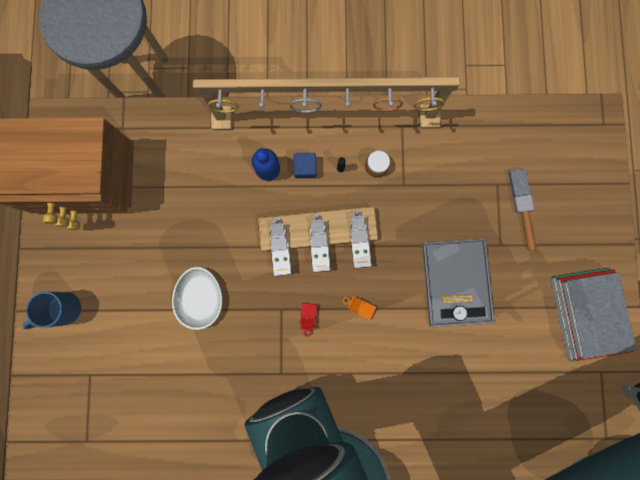

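View pics/scene0.png

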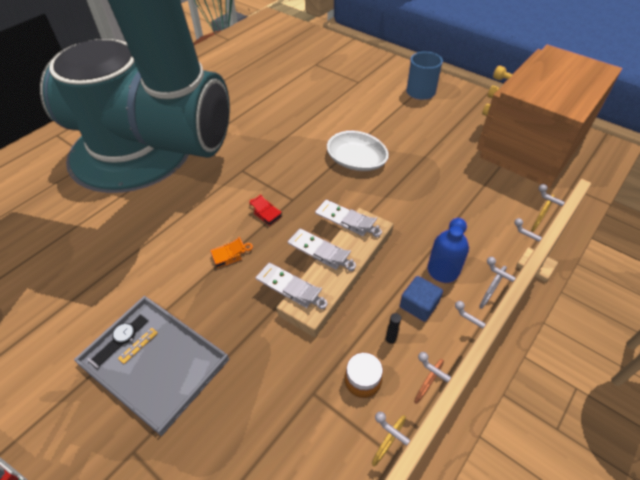

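Top view: three chrome clips with white cards, at about (279,235), (319,232) and (360,228). The red (308,318) and orange (360,307) clips lie loose on the table and are decoys. The dish is at (198,298) and the tray at (459,282), with the watch at its near (bottom) end.

The scene view shows the same layout: cards point towards the robot, pegs away from it.

Next I'll measure coarsely.

```bash
cat > h.py <<'E'
import cv2,numpy as np
from scipy.spatial.transform import Rotation as Ro
from cell import bot,eyes,solve_ik
def ray(c,uv,z):
    f=240/np.tan(np.radians(c["fov_y"])/2); R=np.array(c["R"]);t=np.array(c["t"])
    uv=np.atleast_2d(np.asarray(uv,float)); d=np.c_[(uv[:,0]-c["cx"])/f,(uv[:,1]-c["cy"])/f,np.ones(len(uv))]@R
    o=-R.T@t
    return o+d*((z-o[2])/d[:,2])[:,None]
def proj(c,X):
    f=240/np.tan(np.radians(c["fov_y"])/2); p=np.array(c["R"])@X+c["t"]; return p[:2]/p[2]*f+[c["cx"],c["cy"]]
def blobs(mask,amin):
    return [k for k in cv2.findContours(mask.astype(np.uint8),cv2.RETR_EXTERNAL,cv2.CHAIN_APPROX_NONE)[0] if cv2.contourArea(k)>amin]
def rect(c,k,z):
    P=ray(c,k[:,0,:],z)[:,:2].astype(np.float32); return cv2.minAreaRect(P)
def down(yaw): # tool z down, tool y along world direction yaw+90deg
    return (Ro.from_euler('z',yaw)*Ro.from_euler('x',np.pi)).as_rotvec()
def snap(n,name):
    c=eyes.read_camera(n); cv2.imwrite(f"pics/{name}.png",c["img"][:,:,::-1]); return c
E
python3 - <<'E'
from h import *
c=eyes.read_camera("top"); hsv=cv2.cvtColor(c["img"],cv2.COLOR_RGB2HSV).astype(int)
S,V=hsv[...,1],hsv[...,2]
R=lambda r:[np.round(x,1).tolist() if np.ndim(x) else round(x,2) for x in r]
for n,m,z in(("white",(S<40)&(V>185),40),("grey",(S<50)&(V>70)&(V<175),18)):
    for k in blobs(m,60):
        x,y,w,h=cv2.boundingRect(k)
        if y>190 and y<335 and 150<x<520: print(n,(x,y,w,h),R(rect(c,k,26 if w>40 else z)))
E
```

```text
white (454, 307, 12, 12) [[404.5, -305.7], [25.5, 25.1], 89.65]
white (172, 267, 49, 63) [[442.1, 308.2], [145.0, 113.1], 1.06]
white (272, 248, 18, 27) [[526.4, 108.3], [59.9, 38.8], 5.5]
white (311, 246, 18, 25) [[532.8, 16.2], [55.8, 38.3], 4.51]
white (352, 242, 19, 25) [[542.0, -80.0], [55.9, 38.4], 5.5]
grey (173, 269, 42, 59) [[437.7, 321.3], [133.8, 84.9], 16.68]
grey (422, 239, 73, 88) [[475.3, -308.5], [198.4, 152.6], 3.44]
grey (270, 218, 21, 56) [[564.7, 111.6], [138.1, 40.3], 12.1]
grey (310, 214, 21, 58) [[572.6, 16.6], [138.7, 37.6], 8.22]
grey (350, 210, 22, 56) [[582.4, -78.5], [136.8, 42.4], 7.43]
```

```bash
python3 - <<'E'
from h import *
for y in (0.083,0.083+np.pi,0.083-np.pi): print(solve_ik([500,15,330],down(y)))
bot.move_ptp([490,15,330],down(0.083))
c=snap("wrist","w1"); print(bot.read_time(),c["fov_y"],-np.array(c["R"]).T@c["t"],np.round(c["R"],2).tolist(),bot.read_force())
E
```

```text
[-0.02100817 -0.27593173  1.76686376  0.          1.65066063  1.46678816]
[-0.02100817 -0.27593173  1.76686376  0.          1.65066063 -1.67480449]
[-0.02100817 -0.27593173  1.76686376  0.          1.65066063 -1.67480449]
2.5417 63.17034341956894 [564.50597746  20.94244898 411.63832744] [[0.08, -1.0, -0.0], [-0.96, -0.08, 0.27], [-0.27, -0.02, -0.96]] [ 0.05305045  1.07780918 -0.29833097]
```

View pics/w1.png

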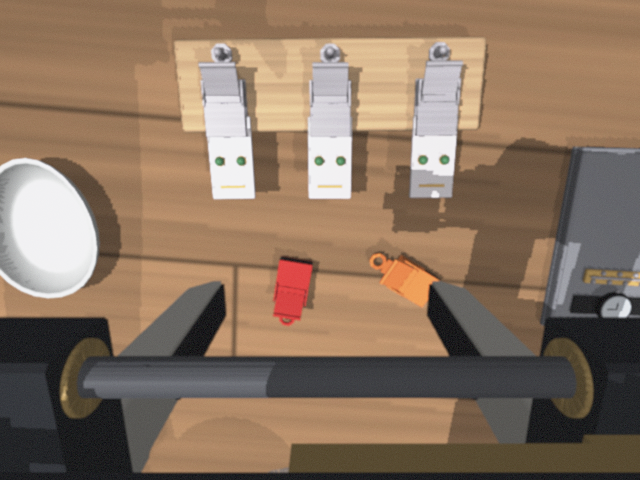

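The wrist picture shows the three chrome clips with their eyes at (222,52), (331,52) and (440,50), and card ends at (233,198), (329,198) and (431,196). The red (292,290) and orange (405,280) clips are off the stand, so they are not the ones meant. All three chrome clips on pegs are candidates until tugged.

Next I'll measure the card edges and pegs precisely.

```bash
python3 - <<'E'
from h import *
c=eyes.read_camera("wrist"); img=c["img"]; hsv=cv2.cvtColor(img,cv2.COLOR_RGB2HSV).astype(int)
m=(hsv[...,1]<45)&(hsv[...,2]>100)
for x0,eye in((233,(222,52)),(329,(331,52)),(431,(440,50))):
    L=[];Rr=[]
    for r in range(140,192):
        q=np.where(m[r,x0-35:x0+36])[0]
        if len(q): L.append((x0-35+q[0]-.5,r)); Rr.append((x0-35+q[-1]+.5,r))
    end=[np.where(m[150:215,k])[0].max()+150.5 for k in range(x0-12,x0+13)]
    PL,PR=ray(c,L,41)[:,:2],ray(c,Rr,41)[:,:2]; mid=(PL+PR)/2
    s=np.polyfit(mid[:,0],mid[:,1],1); E=ray(c,(x0,np.median(end)),41)[0]
    w=np.median(np.linalg.norm(PL-PR,axis=1)); p=ray(c,eye,56)[0]
    yaw=np.arctan(s[0]); e=np.array([E[0],np.polyval(s,E[0])]); u=np.array([np.cos(yaw),np.sin(yaw)])
    print("w",w.round(1),"yaw",yaw.round(4),"end",e.round(1),"centre",(e+37.5*u).round(1),"peg",p.round(1),"peg from end",np.round((p[:2]-e)@u,1), "lat",np.round(np.cross(u,p[:2]-e),1))
E
```

```text
w 41.5 yaw 0.0993 end [497.  103.9] centre [534.3 107.6] peg [622.2 112.9  56. ] peg from end 125.5 lat -3.4
w 41.1 yaw 0.0846 end [504.5  12.8] centre [541.9  16. ] peg [629.7  22.3  56. ] peg from end 125.5 lat -1.1
w 41.7 yaw 0.0893 end [513.5 -82.9] centre [550.9 -79.6] peg [638.7 -68.   56. ] peg from end 126.0 lat 3.7<stdin>:14: DeprecationWarning: Arrays of 2-dimensional vectors are deprecated. Use arrays of 3-dimensional vectors instead. (deprecated in NumPy 2.0)
```

```bash
cat >> h.py <<'E'
YAW=0.088; U=np.array([np.cos(YAW),np.sin(YAW),0]); O=down(YAW)
CARD={"L":np.array([534.3,108.2,0]),"M":np.array([541.9,16.1,0]),"R":np.array([550.9,-80.2,0])}
def force(n=5):
    f=[]
    for _ in range(n): f.append(np.array(bot.read_force())); bot.pause(.01)
    return np.mean(f,0)
def grab(k,ztcp=118.5):
    p=CARD[k]-9*U; bot.gripper_to(62,15)
    bot.move_ptp([*p[:2],190],O); bot.move_l([*p[:2],ztcp],feed=120); bot.pause(.15)
    f0=force(); bot.gripper_to(30,15); bot.pause(.1)
    print(k,"open",bot.read_opening(),"pad",bot.read_gripper_force(),"f0",f0.round(2),"df",(force()-f0).round(2),"t",bot.read_time())
    return f0
def tug(f0,dmax=5.,fmax=6.3,step=.3):
    p0=np.array(bot.read_position()); d=0; log=[]
    while d<dmax:
        d+=step; bot.move_l(p0-d*U,feed=20); f=force(3)-f0; s=f@U; log.append((round(d,2),round(s,2)))
        if s>fmax: break
    return p0,log
E
python3 - <<'E'
from h import *
f0=grab("M"); p0,log=tug(f0,dmax=3.9); print(log,bot.read_opening(),bot.read_time())
E
```

```text
M open 39.370123575002054 pad 14.990547448396683 f0 [-0.05  0.11 -0.42] df [0.22 0.1  1.21] t 5.5167
[(0.3, np.float64(0.61)), (0.6, np.float64(0.55)), (0.9, np.float64(-0.12)), (1.2, np.float64(1.0)), (1.5, np.float64(1.7)), (1.8, np.float64(2.55)), (2.1, np.float64(2.91)), (2.4, np.float64(2.41)), (2.7, np.float64(2.73)), (3.0, np.float64(2.73)), (3.3, np.float64(2.27)), (3.6, np.float64(2.24)), (3.9, np.float64(2.75)), (4.2, np.float64(2.67))] 39.53812378688181 9.3667
```

Force plateaus at about 2.7 N while the gripper keeps moving. That means the card is sliding, unless the fingers are slipping. I'll draw on while watching the force, then look.

```bash
python3 - <<'E'
from h import *
p0=np.array(bot.read_position()); log=[]; f0=np.array([-.05,.11,-.42])
for d in (4,8,12,16,20,24):
    bot.move_l(p0-d*U,feed=30); s=(force(3)-f0); log.append((d,round(float(s@U),2),round(s[2],1)))
    if abs(s@U)>7: break
c=snap("wrist","w2"); print(log,bot.read_opening(),bot.read_time())
E
```

```text
[(4, -0.15, np.float64(1.5)), (8, -0.26, np.float64(0.7)), (12, -0.36, np.float64(0.6)), (16, -0.08, np.float64(0.4)), (20, 0.31, np.float64(0.1)), (24, 0.38, np.float64(0.5))] 39.77655082189996 11.2667
```

View pics/w2.png

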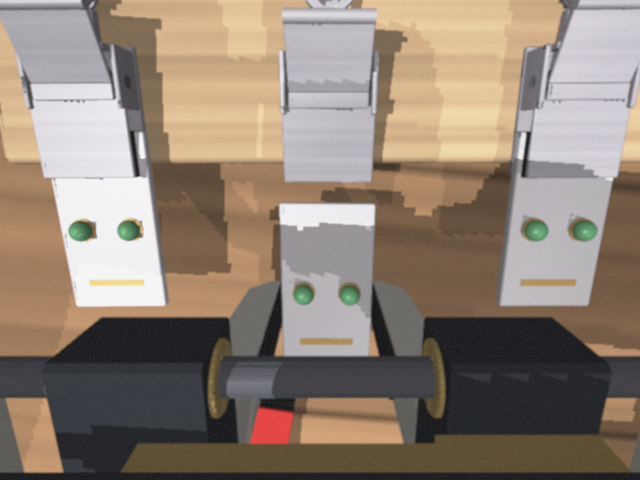

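The picture shows the middle clip empty at (328,100), still on its peg, with its card (325,280) free in the fingers at under 3 N. So the middle clip is the weak one. The side cards are still home at (107,240) and (560,240). Next, the card goes in the tray.

```bash
python3 - <<'E'
from h import *
p=np.array(bot.read_position()); bot.move_l([p[0],p[1],200],feed=150)
ty=0.06; d=np.array([475.3,-308.5])+33*np.array([np.cos(ty),np.sin(ty)])-9*np.array([np.cos(ty),np.sin(ty)])
bot.move_ptp([*d,200],down(ty)); bot.move_l([*d,105],feed=150); f0=force()
z=105
for z in (97,93,91,89.8):
    bot.move_l([*d,z],feed=40); f=force(3)-f0
    if f[2]>3: break
print(z,f.round(2),bot.read_opening())
bot.gripper_to(54,15); bot.move_l([*d,180],feed=150)
c=snap("wrist","w3"); print(bot.read_time())
hs=cv2.cvtColor(c["img"],cv2.COLOR_RGB2HSV)
E
```

```text
89.8 [-0.02 -0.18 -0.46] 39.809520364766854
16.4917
```

View pics/w3.png

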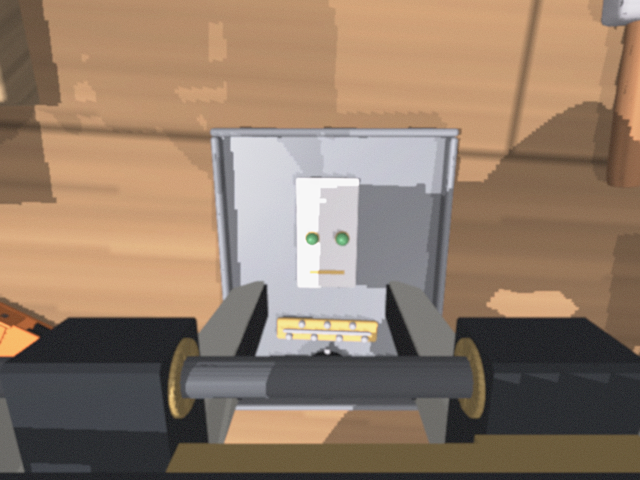

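The card lies flat in the free half at (327,232), clear of the slide. Before gripping the clip, I'll take a second dish measurement from the scene and top views, including which end is blunter.

```bash
python3 - <<'E'
from h import *
for n,box in(("top",(165,260,65,75)),("scene",(318,122,80,60))):
    c=eyes.read_camera(n); hsv=cv2.cvtColor(c["img"],cv2.COLOR_RGB2HSV).astype(int)
    x,y,w,h=box; m=np.zeros((480,640),bool); m[y:y+h,x:x+w]=((hsv[...,1]<55)&(hsv[...,2]>110))[y:y+h,x:x+w]
    k=max(blobs(m,100),key=cv2.contourArea); r=rect(c,k,26); P=ray(c,k[:,0,:],26)[:,:2]; H=cv2.convexHull(P.astype(np.float32))[:,0]
    mo=cv2.moments(H[:,None]); cen=np.array([mo["m10"],mo["m01"]])/mo["m00"]
    ax=.5*np.arctan2(2*mo["mu11"],mo["mu20"]-mo["mu02"]); u=np.array([np.cos(ax),np.sin(ax)]);v=np.array([-u[1],u[0]])
    a=(H-cen)@u; b=(H-cen)@v
    print(n,[np.round(q,2) for q in r],"cen",cen.round(1),"axis",ax.round(3),"a",a.min().round(1),a.max().round(1),"b",b.min().round(1),b.max().round(1),"mid",(cen+u*(a.min()+a.max())/2+v*(b.min()+b.max())/2).round(1))
print(bot.read_time())
E
```

```text
top [array([442.15, 307.05]), array([145.26, 115.54]), np.float64(1.04)] cen [440.8 306.7] axis 0.04 a -71.4 74.2 b -57.8 58.1 mid [442.2 307. ]
scene [array([443.64, 305.5 ]), array([137.83, 133.21]), np.float64(37.66)] cen [443.2 304.6] axis -0.075 a -74.3 75.5 b -62.1 62.3 mid [443.8 304.6]
16.5917
```

The blunter end faces world -x, so the clip keeps its present orientation with its mouth to the blunt end. Now I'll grip the clip.

```bash
python3 - <<'E'
from h import *
p=(CARD["M"]+55.5*U+1*U)[:2]; p[1]+=0.3
q=np.array(bot.read_position()); bot.move_l([q[0],q[1],210],feed=200)
bot.gripper_to(56,12); bot.move_ptp([*p,205],O); bot.move_l([*p,125],feed=130); bot.pause(.1); f0=force()
bot.move_l([*p,116.5],feed=40); f=force(3)-f0; print("down",f.round(2))
if f[2]<3:
    bot.gripper_to(28,12); bot.pause(.1); print("grip",bot.read_opening(),bot.read_gripper_force(),(force()-f0).round(2))
c=snap("wrist","w4"); print(bot.read_time())
E
```

```text
down [0.67 0.48 0.63]
grip 35.6655325392393 12.000083466991782 [ 0.28 -0.29  1.06]
20.4
```

View pics/w4.png

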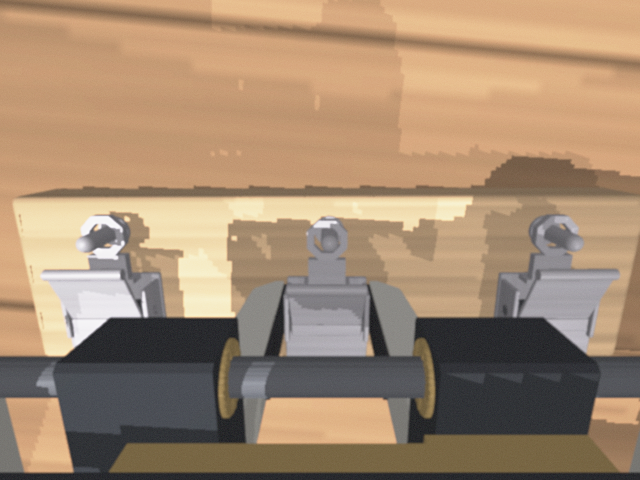

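The clip is gripped across its ears, with the eye centred on the peg at (327,237). Next I'll lift, carry and set it down.

```bash
python3 - <<'E'
from h import *
p=np.array(bot.read_position()); f0=force(); mx=0
for z in (124,132,140,150):
    bot.move_l([p[0],p[1],z],feed=80); mx=max(mx,np.abs(force(2)-f0).max())
print("lift",mx.round(2),bot.read_opening())
bot.move_l([p[0],p[1],205],feed=150)
ty=.03; u=np.array([np.cos(ty),np.sin(ty)]); d=np.array([442.5,306.5])-2*u+1*u
bot.move_ptp([*d,205],down(ty)); bot.move_l([*d,110],feed=130); bot.pause(.1); f0=force()
for z in (100,96,94,93,92.3):
    bot.move_l([*d,z],feed=30); f=force(3)-f0
    if f[2]>2.5: break
print(z,f.round(2),bot.read_opening(),bot.read_time())
bot.gripper_to(41.5,12); bot.pause(.15); print((force()-f0).round(2),bot.read_opening())
bot.move_l([*d,115],feed=60); bot.move_l([*d,230],feed=150)
b=d-60*u; bot.move_l([*b,300],feed=200); c=snap("wrist","w5"); print(bot.read_time())
t=snap("top","t5")
E
```

```text
lift 2.45 35.98464543623382
93 [-0.8  -1.55  3.47] 36.13521473129968 25.675
[ 0.34 -0.08  0.48] 41.386892182123184
28.325
```

View pics/w5.png

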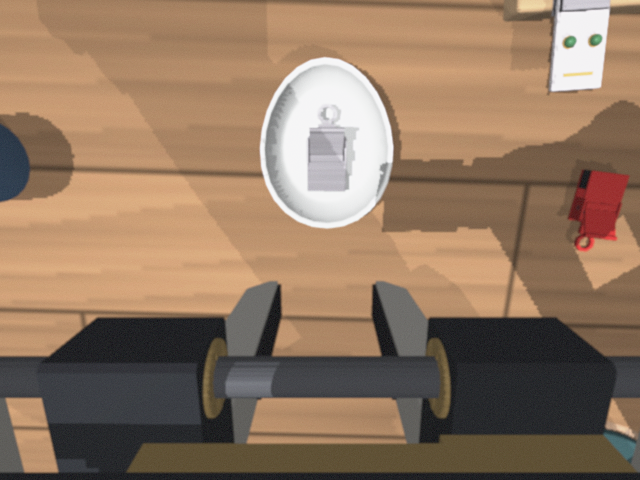

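```bash
python3 -c "
import cv2
i=cv2.imread('pics/t5.png')[190:340,150:510]; cv2.imwrite('pics/t5c.png',cv2.resize(i,None,fx=2.2,fy=2.2,interpolation=cv2.INTER_CUBIC))"
```

```text
(no output)
```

View pics/t5c.png

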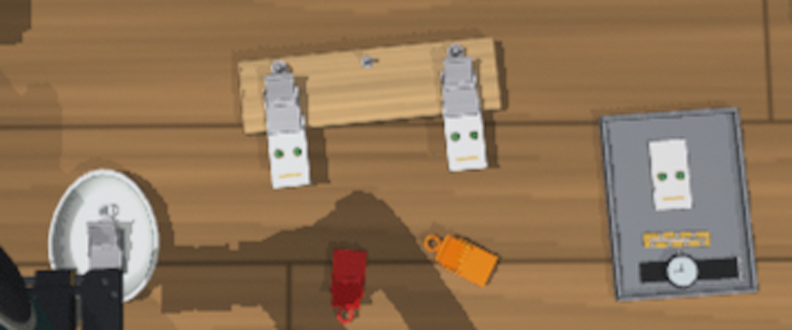

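The clip sits flat in the middle of the dish (327,148). Both sound clips are on their pegs with cards home, the card is flat in the tray, and the arm is clear.

```bash
python3 -c "
from cell import bot
print(bot.job_done())"
```

```text
the job is handed in; nothing more can be done
None
```

The job is handed in: the middle clip was the weak one (its card slid out at about 3 N), its card lies flat in the tray's free half, and the clip is in the middle of the egg dish; the other two clips were not touched or tug-tested.

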